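# Clear the panel-wiring bench

## Robot

A 7-joint arm with a two-finger parallel gripper is mounted at the origin on the work surface. World frame = base frame: x ahead of the robot, y to its left, z up, the work surface at z = 0. Lengths are in m, angles in rad, forces in N, time in s.
With the tool pointing down it reaches from about 0.4 to 0.85 m from the base axis. Payload 10.4 kg.
Tool frame: the origin (TCP) lies between the finger pads; the fingertips stand 19 mm ahead of it and the grasp point (between the pads) is the TCP (manip.tips_ahead is the distance from the TCP to the fingertips, in m); z points along the fingers, y is the line along which they close (so a half turn about z gives the same grasp; the last joint's range is limited). The gripper opens to 85 mm and grips with 20 to 120 N. Pads are 22 mm wide; open, the fingers measure 114 mm over their backs; the gripper's body (76 mm by 85 mm) begins 54 mm behind the grasp point. The pads swing forward as they close: fully open they stand 13 mm farther back than shut.
Start: joints at [-1.331, 0.332, -0.065, 1.46, 0.022, 1.35, -0.088], TCP at [0.162, 0.604, 0.25] pointing down, gripper open.
Joint ranges: [-2.6, 2.6], [-0.5, 2.12], [-1.47, 1.34], [0.16, 2.42], [-1.27, 4.41], [0.06, 2.06], [-2.6, 2.6]. Speed limits (rad/s): [2.22, 2.22, 2.79, 2.79, 3.14, 3.14, 3.14].

## Interface

Orientations are given as a unit quaternion [x, y, z, w].
In Python, from workcell import manip, viewer gives the robot as it stands.
- The arm moves only by the tool arm_command, never from a script. Its argument "series" is text: rows parted by semicolons, each of 5 numbers parted by spaces: the closure, from 0 (fully open) to 1 (shut), then the shift along the tool's x, y, z normalised to -1 to 1, where 1 is 0.4 m, then the turn about the tool's z normalised to -1 to 1, where 1 is 180 degrees. In form: jaw tx ty tz spin; .... A call has exactly 10 rows; each row shifts and turns the commanded pose from where the row before left it, along the tool's axes as they then stand; what a row does not reach is not made up. A row lasts 1/8 s, in which the tool goes at most 62.5 mm and 10.7 degrees, less where a joint would pass 70% of its speed; a pose out of reach is approached as far as the arm can. A call with a number of a shift or a turn outside -1 to 1 is refused whole. A call with a gripper value outside its range is refused whole. The fingers move at their own pace and stop on an object; "newtons" is the grip in N (left out, the last holds). Time passes only in rows, so rows that do not move let the fingers close, or fill a call up. It gives the time, the measured TCP pose, the force, the opening and the grip force at its end, in the units of the state.
- manip.get_obs(): the state, without advancing time (a new reading comes with each control period).
- viewer.camera(name): name is "scene" or "top"; returns a dict with "pixels" (384x512x3 uint8, red, green, blue), "intrinsics" (3x3 intrinsics, pixels), "extrinsics" (4x4, takes a point from world to camera coordinates). Camera axes: x right, y up, looking along -z (the intrinsics and any distortion apply to the point x, -y, -z); pixel columns grow to the right and rows downward; lengths in m; the calibration is good to about 2 mm. A picture is of the moment at which its call begins. There is no depth.
- manip.hand_in(): hands the job in; it is judged then, once.
The state is a dict: "clock": time; "joint_pos": joint angles; "joint_velocities": joint speeds; "tau": joint torques, N m; "position": TCP position; "ee_rot": TCP orientation; "ft_force": force on the tool from outside, world axes, zero at the start; "torque": the same for the moment, N m; "grip_width": opening from 0.0 (shut) to 1.0 (fully open); "grasp_force": force on a finger pad.
Only numpy, scipy, OpenCV 4.12 (cv2) and the standard library are available. Lean on these libraries where they do the work, as an engineer would, in place of code of your own. Each camera call takes 0.05 s, during which the arm holds its last target. There are 200 camera calls.

## Task

Clear up the wiring bench: stand each screwdriver blade down in the cup of its own colour, resting on the bottom of the cup, and stack the blue-lidded case gently and squarely on top of the pile of two grey cases, long side along long side with the edges in line. Keep the pile square, and do not disturb the relay module, the screw jar or the terminal block.

Things in the scene. Friction and masses are not known exactly. Their poses are not given: they have to be found in the camera images.
- green_driver: green screwdriver, lying, 155 mm long, 100 g: octagonal green handle 95 mm long, 25 mm across flats, black bands; steel shank 60 x 8 mm dia. (12 mm black cone at the handle). Origin on its axis at mid-handle, 12.5 mm above the bench when lying; x axis runs along it to the butt: butt at x = +47.5, blade tip at x = -107.5 mm. It starts roughly crosswise (along y), blade to the left or right
- orange_driver: orange screwdriver, lying, 155 mm long, 100 g: octagonal orange handle 95 mm long, 25 mm across flats, black bands; steel shank 60 x 8 mm dia. (12 mm black cone at the handle). Origin on its axis at mid-handle, 12.5 mm above the bench when lying; x axis runs along it to the butt: butt at x = +47.5, blade tip at x = -107.5 mm. It starts roughly crosswise (along y), blade to the left or right
- green_cup: green round tool cup, fixed, upright: 86 mm high, outer diameter 43, bore 32 mm, inner floor 6 mm above the bench. Origin at the centre of its underside. A seated screwdriver stands with its tip on the inner floor, 20 mm of handle inside and 75 mm above the rim, and may lean slightly
- orange_cup: orange round tool cup, fixed, upright: 86 mm high, outer diameter 43, bore 32 mm, inner floor 6 mm above the bench. Origin at the centre of its underside. A seated screwdriver stands with its tip on the inner floor, 20 mm of handle inside and 75 mm above the rim, and may lean slightly
- blue_case: white closed instrument case 90 x 64 x 38 mm (its x, y, z). Origin at the centre of its underside; blue lid, 250 g, lying flat on the bench, to be stacked
- mid_case: grey closed instrument case 90 x 64 x 38 mm (its x, y, z). Origin at the centre of its underside; 300 g, loose, the upper of the two cases in the pile (its top is 76 mm above the bench)
- base_case: grey closed instrument case 90 x 64 x 38 mm (its x, y, z). Origin at the centre of its underside; fixed to the bench, the foot of the pile
- relay: bystander: black relay module with orange top, 32 x 70 x 75 mm (its x, y, z), loose. Origin at the centre of its underside
- screw_jar: bystander: small clear jar, 38 mm diameter, 60 mm high, dark lid, loose. Origin at the centre of its underside
- terminal_block: bystander: red terminal block 38 x 60 x 32 mm (its x, y, z) with grey clamps, loose. Origin at the centre of its underside

How it is judged:
At the end, for the whole second after the job is handed in: Each screwdriver stands blade down in its cup: mid-handle within 20 mm of the cup axis and 105 to 122 mm above its underside, lean under 0.26 rad. Blue case on upper grey on lower grey: centres within 12 mm, long sides within 0.14 rad, flat within 0.06 rad. Drivers and blue case at rest (horizontal distance between green_driver and green_cup below 0.02 m and z of green_driver in the frame of green_cup between 0.105 and 0.122 m and angle between each of green_driver, orange_driver's own x axis and vertical below 0.26 rad and linear speed of each of green_driver, orange_driver, blue_case below 0.02 m/s and horizontal distance between orange_driver and orange_cup below 0.02 m and z of orange_driver in the frame of orange_cup between 0.105 and 0.122 m and horizontal distance between blue_case and mid_case below 0.012 m and angle between the x axis of blue_case and the x axis of mid_case, either way round below 0.14 rad and z of blue_case in the frame of mid_case between 0.034 and 0.042 m and angle between each of blue_case, mid_case's own z axis and vertical below 0.06 rad and horizontal distance between mid_case and base_case below 0.012 m and angle between the x axis of mid_case and the x axis of base_case, either way round below 0.14 rad and z of mid_case in the frame of base_case between 0.034 and 0.042 m); the robot touches nothing.
It fails at once if the relay module is displaced by more than 25 mm or tipped over (distance of relay from where it was at the start of the episode above 0.025 m or angle between relay's own z axis and vertical above 0.5 rad).
It fails at once if the screw jar is displaced by more than 25 mm or tipped over (distance of screw_jar from where it was at the start of the episode above 0.025 m or angle between screw_jar's own z axis and vertical above 0.5 rad).
It fails at once if the terminal block is displaced by more than 25 mm or tipped over (distance of terminal_block from where it was at the start of the episode above 0.025 m or angle between terminal_block's own z axis and vertical above 0.5 rad).
It fails at once if the blue-lidded case is dropped or pressed on the pile with more than 150 N (contact force between blue_case and mid_case above 150 N).
It also fails if it takes over 72 s, if anything falls off the work surface, if the arm or the gripper's body presses on something with over 40 N, if the wrist force passes 120 N, or if a joint passes its speed limit or range.

## Working session

There is one attempt and no reset: what is moved stays moved. The work goes in short steps, Python scripts to look and compute and a tool call to move; the robot and the scene stay as the last step left them, time stands still between calls to the robot, and variables do not carry over. Pictures are saved under pics/ and viewed, at most 10 in all, crops included, and the job is handed in when it is done.

Besides the shell and the picture viewer there is one more tool, called after ">>>" in YAML: its name, and indented under it one key for each argument. arm_command: Moves the arm, as the interface text tells. Scaled input: -1 to 1 covers 0.4 m each way for a shift and 180 degrees each way for a turn. Its arguments: {"type":"object","properties":{"series":{"type":"string"},"newtons":{"type":"number"}},"required":["series"]}

```bash
ls; mkdir -p pics; python3 - <<'E'
from workcell import manip, viewer
import cv2, json
o=manip.get_obs(); print(o, manip.tips_ahead)
for n in("top","scene"):
    c=viewer.camera(n); cv2.imwrite(f"pics/{n}0.png",cv2.resize(c["pixels"][:,:,::-1],(800,600),interpolation=cv2.INTER_CUBIC))
    print(n,c["intrinsics"],c["extrinsics"])
E
```

```text
pics
{'clock': 0.0, 'joint_pos': array([-1.33057388,  0.33286433, -0.06469941,  1.46095468,  0.02159982,
        1.34990584, -0.08851493]), 'joint_velocities': array([ 1.51408067e-03, -9.00454579e-04, -4.91890103e-04, -6.30348683e-05,
        4.55802883e-04, -3.89850798e-05, -1.36856844e-03]), 'tau': array([ 1.46552502e-04, -6.25436568e+01,  4.90647659e-02, -3.91615856e+01,
        1.62422756e-02,  9.95560287e-03, -4.06132472e-05]), 'position': array([0.16229168, 0.60319225, 0.24951424]), 'ee_rot': array([ 1.31030446e-01,  9.91378084e-01, -7.15800894e-04, -6.04214081e-05]), 'ft_force': array([ 0.02529577, -0.58941169,  0.4445474 ]), 'torque': array([-0.02740955, -0.02257376,  0.02545731]), 'grasp_force': 0.0, 'grip_width': 0.998496892426237} 0.019
top [[423.8892591    0.         253.72170778]
 [  0.         423.8892591  198.69958936]
 [  0.           0.           1.        ]] [[-0.02424201 -0.99966629 -0.00892335  0.01655011]
 [ 0.99230237 -0.02514583  0.12125882 -0.53988915]
 [-0.12144274 -0.0059151   0.99258081 -1.00841564]
 [ 0.          0.          0.          1.        ]]
scene [[357.90168691   0.         259.57628451]
 [  0.         357.90168691 184.06658566]
 [  0.           0.           1.        ]] [[-0.29893165  0.95417829 -0.01355181  0.16617734]
 [-0.59889149 -0.17653083  0.78113113  0.26719023]
 [ 0.74294606  0.24162088  0.62421991 -1.34813843]
 [ 0.          0.          0.          1.        ]]
```

View pics/top0.png

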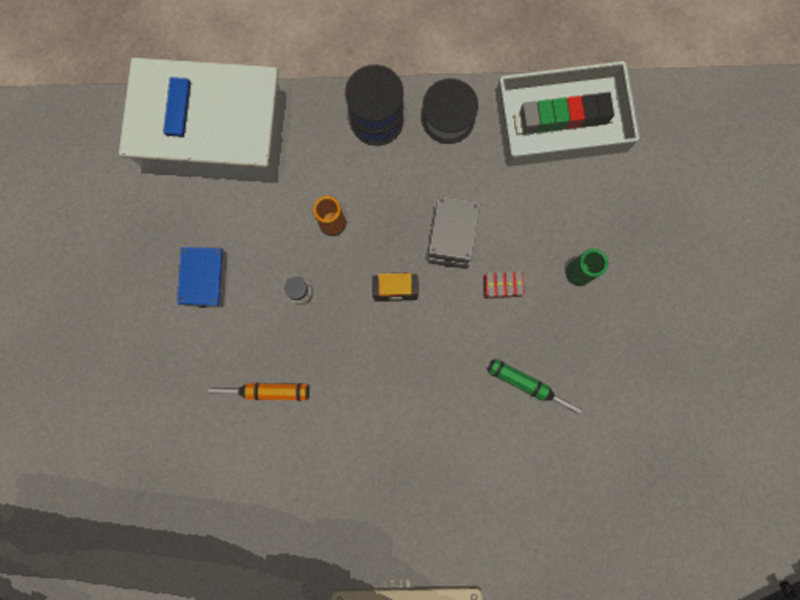

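View pics/scene0.png

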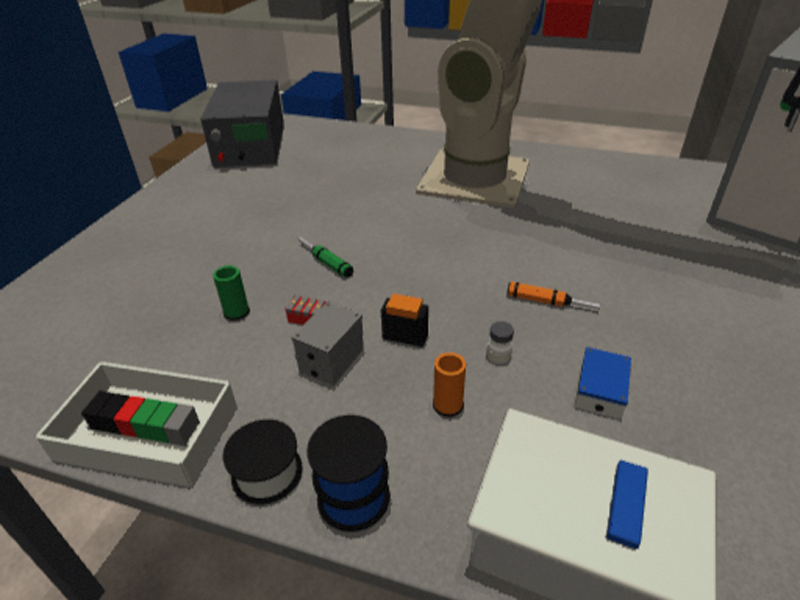

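Orange driver lies at about (277,391) with its blade left, green at (520,380) with its blade right-down. Cups: orange (328,210), green (593,263). Blue case is at (200,276) and the pile at (455,230). I need enlarged crops to read positions more precisely.

```bash
cat > h.py <<'E'
import numpy as np, cv2
from workcell import manip, viewer
from scipy.spatial.transform import Rotation as R
def p2w(c,u,v,z):
    K,E=c["intrinsics"],c["extrinsics"]
    d=np.linalg.inv(K)@[u,v,1]; d=E[:3,:3].T@(d*[1,-1,-1])
    o=-E[:3,:3].T@E[:3,3]; return o+d*(z-o[2])/d[2]
def w2p(c,p):
    q=c["extrinsics"][:3,:3]@np.array(p)+c["extrinsics"][:3,3]; q=q*[1,-1,-1]
    q=c["intrinsics"]@q; return q[:2]/q[2]
def crops(c,cen,half,n,fn):
    W=800//n; s=W/(2*half); rows=[]; ims=[]
    for u,v in cen:
        M=np.float32([[s,0,-s*(u-half)],[0,s,-s*(v-half)]])
        im=cv2.warpAffine(np.ascontiguousarray(c["pixels"][:,:,::-1]),M,(W,W),flags=cv2.INTER_CUBIC)
        for t in range(int(u-half)//10*10+10,int(u+half),10):
            x=int(s*(t-u+half)); cv2.line(im,(x,0),(x,6),(255,255,255)); cv2.putText(im,str(t),(x-9,16),0,.33,(255,255,255))
        for t in range(int(v-half)//10*10+10,int(v+half),10):
            y=int(s*(t-v+half)); cv2.line(im,(0,y),(6,y),(255,255,255)); cv2.putText(im,str(t),(8,y+4),0,.33,(255,255,255))
        ims.append(im)
    rows=[np.hstack(ims[i:i+n]) for i in range(0,len(ims),n)]
    cv2.imwrite(fn,np.vstack(rows))
def st():
    o=manip.get_obs(); r=R.from_quat(o["ee_rot"]).as_matrix()
    print("t",round(o["clock"],2),"pos",o["position"].round(4),"x",r[:,0].round(3),"y",r[:,1].round(3),"z",r[:,2].round(3),"F",o["ft_force"].round(1),"w",round(o["grip_width"],3),"g",round(o["grasp_force"],1),"q",o["joint_pos"].round(2)); return o,r
E
python3 - <<'E'
from h import *
c=viewer.camera("top")
crops(c,[(165,250),(342,246),(211,138),(375,170),(128,177),(290,148)],40,3,"pics/c1.png")
st()
E
```

```text
t 0.15 pos [0.1623 0.6033 0.2497] x [-0.966  0.26  -0.   ] y [ 0.26   0.966 -0.001] z [-0.    -0.001 -1.   ] F [-0.3  0.1  0.3] w 1.003 g 0.0 q [-1.33  0.33 -0.06  1.46  0.02  1.35 -0.09]
```

View pics/c1.png

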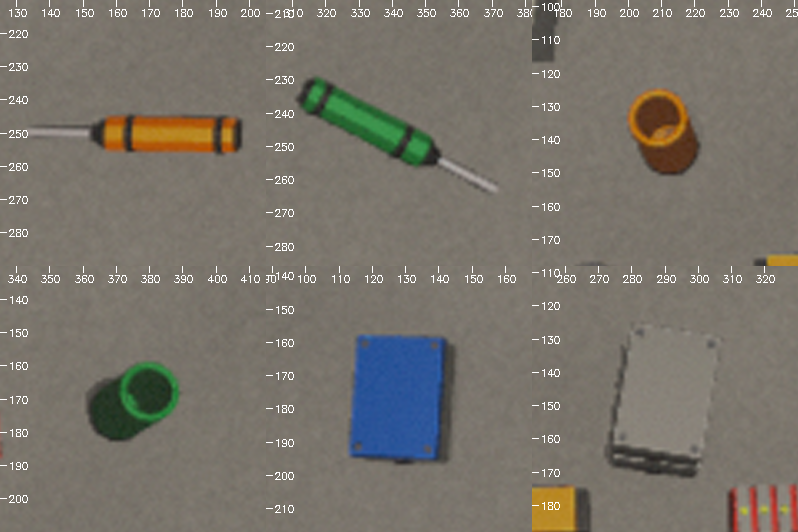

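Read from the crops (native px): orange butt is at (197.8,250.3), tip (133.2,249.6). Green butt is (313.7,232.5), tip (371.2,263.1). Rim centres are orange (208.9,133.5) and green (379.8,167.6). I read the case corners as well.

```bash
python3 - <<'E'
from h import *
c=viewer.camera("top")
f=lambda *a:p2w(c,*a)[:2].round(4)
for n,b,t in(("or",(197.8,250.3),(133.2,249.6)),("gr",(313.7,232.5),(371.2,263.1))):
    B,T=f(*b,.0125),f(*t,.0125); d=B-T; print(n,B,T,np.linalg.norm(d),"ax deg",np.degrees(np.arctan2(d[1],d[0])))
print("ocup",f(208.9,133.5,.086),"gcup",f(379.8,167.6,.086))
for n,q,z in(("blue",[(115.4,158),(141.8,158.7),(140.3,195.3),(113.3,194.1)],.038),("mid",[(279.8,125.7),(306.2,128.5),(301.1,165.7),(274.1,162.7)],.076)):
    P=np.array([f(*p,z) for p in q]); l=(P[0]+P[1]-P[2]-P[3])/2; w=(P[0]+P[3]-P[1]-P[2])/2
    print(n,P.mean(0),np.linalg.norm(l),np.linalg.norm(w),"deg",np.degrees(np.arctan2(l[1],l[0])),np.degrees(np.arctan2(-w[0],w[1])))
for n,u,v,z in(("relay",253,182,.075),("jar",190,185,.06),("term",323,182,.032)): print(n,f(u,v,z))
E
```

```text
or [0.4177 0.1446] [0.4233 0.3046] 0.16009797000586856 ax deg -92.00453403210591
gr [ 0.4545 -0.1432] [ 0.3762 -0.281 ] 0.15849205027382293 ax deg 60.39412055626293
ocup [0.6925 0.1056] gcup [ 0.5996 -0.2945]
blue [0.602725 0.3126  ] 0.09091359909276499 0.0661241446069437 deg -2.143255693106798 -3.5114743155223236
mid [ 0.66055 -0.08755] 0.0917065428418278 0.06410686390707315 deg -10.047791150895874 -7.889949379159029
relay [0.5749 0.0037]
jar [0.5739 0.1554]
term [ 0.5774 -0.1687]
```

```bash
cat >> h.py <<'E'
def plan(x,y,z,ydeg=None):
    "spin first (units), then shift in tool axes (units) to reach world x,y,z with tool-y heading ydeg (mod 180)"
    o,r=st(); s=0
    if ydeg is not None:
        a=np.degrees(np.arctan2(r[1,1],r[0,1])); s=-((ydeg-a+90)%180-90)
        r=r@R.from_euler("z",s,degrees=True).as_matrix()
    print("spin",round(s/180,4),"shift",(r.T@(np.array([x,y,z])-o["position"])/.4).round(4))
E
python3 -c "
from h import *
plan(.6027,.3126,.15,87.2)"
```

```text
t 0.2 pos [0.1623 0.6034 0.2498] x [-0.966  0.26  -0.   ] y [ 0.26   0.966 -0.001] z [-0.    -0.001 -1.   ] F [0.2 0.1 0.1] w 0.998 g 0.0 q [-1.33  0.33 -0.06  1.46  0.02  1.35 -0.09]
spin -0.0681 shift [-1.1352 -0.6721  0.25  ]
```

>>> arm_command:
  series: "0 0 0 0 -0.034; 0 0 0 0 -0.034; 0 -0.12 -0.07 0 0; 0 -0.12 -0.07 0 0; 0 -0.12 -0.07 0 0; 0 -0.12 -0.07 0 0; 0 -0.12 -0.07 0 0; 0 -0.12 -0.07 0 0; 0 -0.12 -0.07 0 0; 0 -0.12 -0.07 0 0"
  newtons: 60

```text
clock: 1.45
position: [0.5361, 0.3598, 0.2502]
ee_rot: [0.024, 1.0, 0.0, -0.0]
ft_force: [0.4, 0.2, 0.1]
grip_width: 0.998
grasp_force: 0.0
```

```bash
python3 -c "
from h import *
plan(.6027,.3126,.026,87.2)"
```

```text
t 1.45 pos [0.5361 0.3598 0.2502] x [-0.999  0.049  0.   ] y [0.049 0.999 0.   ] z [-0.  0. -1.] F [0.4 0.2 0.1] w 0.998 g 0.0 q [-0.77  0.38  0.14  1.41 -0.05  1.36  0.9 ]
spin -0.0 shift [-0.1721 -0.1098  0.5605]
```

>>> arm_command:
  series: "0 -0.086 -0.055 0 0; 0 -0.086 -0.055 0 0; 0 0 0 0.12 0; 0 0 0 0.12 0; 0 0 0 0.12 0; 0 0 0 0.12 0; 0 0 0 0.08 0; 1 0 0 0 0; 1 0 0 0 0; 1 0 0 0 0"
  newtons: 60

```text
clock: 2.7
position: [0.6022, 0.3141, 0.028]
ee_rot: [0.025, 1.0, 0.001, 0.001]
ft_force: [0.4, 0.5, -2.7]
grip_width: 0.74
grasp_force: 68.5
```

```bash
python3 -c "
from h import *
plan(.6605,-.0876,.2,81)"
```

```text
t 2.7 pos [0.6022 0.3141 0.028 ] x [-0.999  0.049 -0.002] y [0.049 0.999 0.001] z [ 0.002  0.001 -1.   ] F [ 0.4  0.5 -2.7] w 0.74 g 68.5 q [-0.65  0.64  0.15  1.52 -0.1   0.99  1.04]
spin 0.0343 shift [-0.3018 -0.9683 -0.431 ]
```

>>> arm_command:
  series: "1 0 0 -0.05 0; 1 0 0 -0.1 0; 1 0 0 -0.12 0; 1 0 0 -0.12 0; 1 0 0 0 0.034; 1 -0.06 -0.1 0 0; 1 -0.06 -0.12 0 0; 1 -0.06 -0.12 0 0; 1 -0.06 -0.12 0 0; 1 -0.06 -0.12 0 0"

```text
clock: 3.95
position: [0.6845, 0.0642, 0.1847]
ee_rot: [0.078, 0.997, 0.0, 0.001]
ft_force: [0.5, 1.1, -3.5]
grip_width: 0.736
grasp_force: 68.6
```

>>> arm_command:
  series: "1 0 -0.12 0 0; 1 0 -0.12 0 0; 1 0 -0.08 0 0; 1 0 -0.04 0 0; 1 0 0 0 0; 1 0 0 0 0; 1 0 0 0 0; 1 0 0 0 0; 1 0 0 0 0; 1 0 0 0 0"

```text
clock: 5.2
position: [0.6616, -0.0763, 0.1822]
ee_rot: [0.078, 0.997, 0.0, -0.0]
ft_force: [0.7, -1.3, -3.0]
grip_width: 0.74
grasp_force: 68.6
```

```bash
python3 - <<'E'
from h import *
plan(.6605,-.0876,.108,81)
c=viewer.camera("top"); d=viewer.camera("scene")
crops(c,[(290,148)],40,1,"pics/t.png"); a=cv2.imread("pics/t.png")
crops(d,w2p(d,[.66,-.09,.1])[None],60,1,"pics/t.png"); b=cv2.imread("pics/t.png")
cv2.imwrite("pics/c2.png",np.hstack([cv2.resize(a,(400,400)),cv2.resize(b,(400,400))]))
E
```

```text
t 5.2 pos [ 0.6616 -0.0763  0.1822] x [-0.988  0.155  0.   ] y [0.155 0.988 0.   ] z [-0.  0. -1.] F [ 0.7 -1.3 -3. ] w 0.74 g 68.6 q [-0.18  0.47  0.31  1.44 -0.15  1.25  1.56]
spin 0.0004 shift [-0.0018 -0.0283  0.1856]
```

View pics/c2.png

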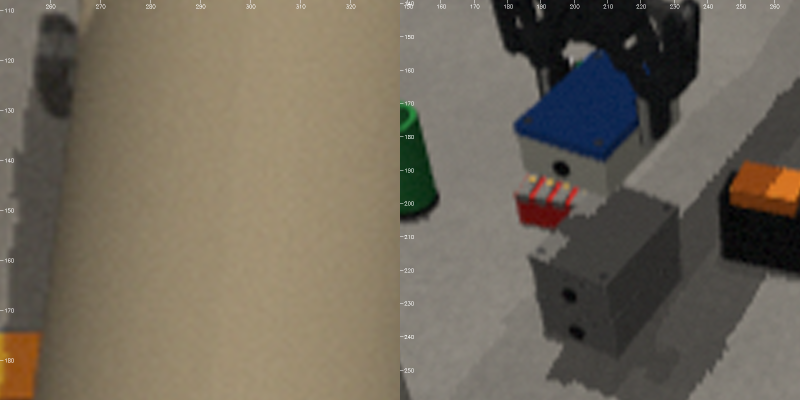

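>>> arm_command:
  series: "1 -0.002 -0.028 0 0; 1 0 0 0.05 0; 1 0 0 0.05 0; 1 0 0 0.05 0; 1 0 0 0.02 0; 1 0 0 0.01 0; 1 0 0 0.005 0; 1 0 0 0.005 0; 1 0 0 0.003 0; 1 0 0 0 0"

```text
clock: 6.55
position: [0.6606, -0.0876, 0.1052]
ee_rot: [0.078, 0.997, 0.0, 0.0]
ft_force: [-0.8, 0.1, -3.6]
grip_width: 0.737
grasp_force: 68.7
```

>>> arm_command:
  series: "1 0 0 0.002 0; 1 0 0 0.002 0; 1 0 0 0 0; 0.3 0 0 0 0; 0 0 0 0 0; 0 0 0 0 0; 0 0 0 -0.05 0; 0 0 0 -0.1 0; 0 0 0 -0.12 0; 0 0 0 -0.12 0"

```text
clock: 7.8
position: [0.6606, -0.0878, 0.2629]
ee_rot: [0.078, 0.997, 0.0, 0.001]
ft_force: [0.8, -0.6, 0.2]
grip_width: 0.993
grasp_force: 0.0
```

```bash
python3 -c "
from h import *
# orange: butt corrected toward true length ~ centre of grasp 3 mm beyond butt side
plan(.4185,.145,.10,-2)"
```

```text
t 7.8 pos [ 0.6606 -0.0878  0.2629] x [-0.988  0.156 -0.002] y [0.156 0.988 0.   ] z [ 0.002 -0.    -1.   ] F [ 0.8 -0.6  0.2] w 0.993 g 0.0 q [-0.17  0.42  0.33  1.34 -0.13  1.4   1.57]
spin 0.4614 shift [ 0.5605 -0.6259  0.4062]
```

>>> arm_command:
  series: "0 0 0 0 0.058; 0 0 0 0 0.058; 0 0 0 0 0.058; 0 0 0 0 0.058; 0 0 0 0 0.058; 0 0 0 0 0.058; 0 0 0 0 0.058; 0 0 0 0 0.055; 0 0.06 -0.07 0 0; 0 0.08 -0.09 0 0"
  newtons: 20

```text
clock: 9.05
position: [0.5981, -0.0297, 0.2608]
ee_rot: [0.719, 0.695, 0.0, 0.001]
ft_force: [0.3, 1.7, 0.9]
grip_width: 0.999
grasp_force: 0.0
```

>>> arm_command:
  series: "0 0.08 -0.09 0.03 0; 0 0.08 -0.09 0.05 0; 0 0.08 -0.09 0.06 0; 0 0.08 -0.09 0.06 0; 0 0.08 -0.08 0.06 0; 0 0.02 -0.02 0.06 0; 0 0 0 0 0; 0 0 0 0 0; 0 0 0 0 0; 0 0 0 0 0"

```text
clock: 10.3
position: [0.4209, 0.1443, 0.1321]
ee_rot: [0.719, 0.695, 0.0, 0.0]
ft_force: [0.5, -0.4, -0.7]
grip_width: 1.003
grasp_force: 0.0
```

```bash
python3 - <<'E'
from h import *
plan(.418,.143,.028,-2)
c=viewer.camera("top")
crops(c,[(290,148),(185,245)],40,2,"pics/c3.png")
E
```

```text
t 10.3 pos [0.4209 0.1443 0.1321] x [0.034 0.999 0.001] y [ 0.999 -0.034  0.001] z [ 0.001  0.001 -1.   ] F [ 0.5 -0.4 -0.7] w 1.003 g 0.0 q [-0.81  0.03  0.39  2.08 -0.01  1.03 -0.45]
spin 0.0001 shift [-0.0035 -0.0073  0.2603]
```

View pics/c3.png

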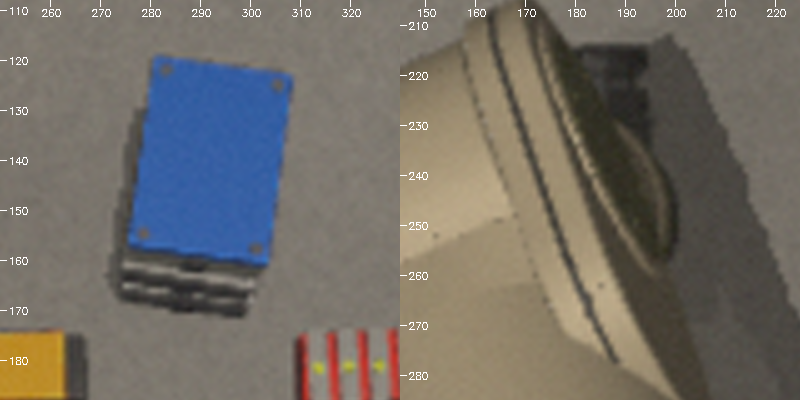

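>>> arm_command:
  series: "0 -0.0035 -0.007 0.06 0; 0 0 0 0.06 0; 0 0 0 0.06 0; 0 0 0 0.05 0; 0 0 0 0.03 0; 1 0 0 0 0; 1 0 0 0 0; 1 0 0 0 0; 1 0 0 0 0; 1 0 0 0 0"
  newtons: 20

```text
clock: 11.6
position: [0.4178, 0.1435, 0.0281]
ee_rot: [0.719, 0.695, 0.001, 0.0]
ft_force: [-1.4, -0.0, 6.4]
grip_width: 0.277
grasp_force: 19.4
```

>>> arm_command:
  series: "1 0 0 -0.02 0; 1 0 0 -0.04 0; 1 0 0 -0.04 0; 1 0 0 -0.04 0; 1 0 0 -0.05 0; 1 0 0 -0.05 0; 1 0 0 -0.05 0; 1 0 0 -0.05 0; 1 0 0 -0.06 0; 1 0 0 0 0"

```text
clock: 12.85
position: [0.4181, 0.1435, 0.1891]
ee_rot: [0.719, 0.695, 0.002, 0.0]
ft_force: [0.4, 0.4, -1.3]
grip_width: 0.273
grasp_force: 19.7
```

```bash
python3 - <<'E'
from h import *
st()
d=viewer.camera("scene"); u=w2p(d,[.42,.2,.1])
crops(d,[u],60,1,"pics/t.png"); cv2.imwrite("pics/c4.png",cv2.resize(cv2.imread("pics/t.png"),(600,600)))
E
```

```text
t 12.85 pos [0.4181 0.1435 0.1891] x [0.034 0.999 0.002] y [ 0.999 -0.034  0.003] z [ 0.003  0.002 -1.   ] F [ 0.4  0.4 -1.3] w 0.273 g 19.7 q [-0.82 -0.05  0.38  2.02  0.02  1.16 -0.48]
```

View pics/c4.png

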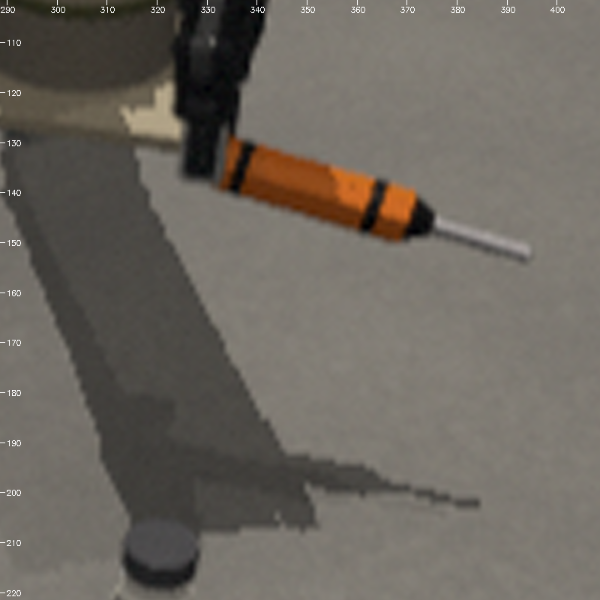

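The driver is held almost level and sags only slightly, so it isn't hanging free. I'll see whether a softer closure command lowers the grip force enough for it to swing.

>>> arm_command:
  series: "0.9 0 0 0 0; 0.85 0 0 0 0; 0.82 0 0 0 0; 0.8 0 0 0 0; 0.78 0 0 0 0; 0.77 0 0 0 0; 0.76 0 0 0 0; 0.75 0 0 0 0; 0.75 0 0 0 0; 0.75 0 0 0 0"

```text
clock: 14.15
position: [0.4174, 0.1432, 0.1875]
ee_rot: [0.719, 0.695, 0.0, -0.0]
ft_force: [0.3, -0.4, -0.6]
grip_width: 0.276
grasp_force: 19.7
```

```bash
python3 - <<'E'
from h import *
o,_=st(); print(o["torque"])
c=viewer.camera("scene"); h=cv2.cvtColor(c["pixels"],cv2.COLOR_RGB2HSV)[80:190,320:420]
m=cv2.inRange(h,(5,150,90),(20,255,255)); p=cv2.findNonZero(m); r=cv2.fitLine(p,2,0,.01,.01).ravel(); print(len(p),r[:2],r[2:]+[320,80])
for th in(0,20,40,60,80): a=w2p(c,[.418,.15,.175]); b=w2p(c,[.418,.15+.09*np.cos(np.radians(th)),.175-.09*np.sin(np.radians(th))]); print(th,(b-a)/np.linalg.norm(b-a))
E
```

```text
t 14.15 pos [0.4174 0.1432 0.1875] x [0.033 0.999 0.   ] y [ 0.999 -0.033  0.   ] z [ 0.  0. -1.] F [ 0.3 -0.4 -0.6] w 0.276 g 19.7 q [-0.82 -0.05  0.38  2.02  0.02  1.16 -0.48]
[-0.12014587 -0.01284982 -0.02315584]
321 [0.96064585 0.27777606] [352.39563751 139.42055893]
0 [0.99011979 0.14022408]
20 [0.90261842 0.43044162]
40 [0.72119019 0.69273711]
60 [0.43928705 0.89834675]
80 [0.07038263 0.99752007]
```

>>> arm_command:
  series: "0.75 0 0 -0.1 0; 0.75 0 0 0.1 0; 0.75 0 0 -0.1 0; 0.75 0 0 0.1 0; 0.75 0 0 -0.1 0; 0.75 0 0 0.1 0; 0.75 0 0 -0.1 0; 0.74 0 0 0.1 0; 0.735 0 0 0 0; 0.73 0 0 0 0"

```text
clock: 15.45
position: [0.4175, 0.1433, 0.1882]
ee_rot: [0.719, 0.695, -0.0, 0.0]
ft_force: [0.3, 0.2, -0.7]
grip_width: 0.28
grasp_force: 22.8
```

```bash
cat >> h.py <<'E'
def tilt(p0,hue,d=(0,1)):
    "fit driver line in scene image, tilt (deg, blade down) of a driver held at p0 with blade towards d"
    c=viewer.camera("scene"); u,v=w2p(c,p0).astype(int); y0,x0=max(v-70,0),max(u-70,0)
    h=cv2.cvtColor(c["pixels"],cv2.COLOR_RGB2HSV)[y0:v+90,x0:u+90]
    m=cv2.inRange(h,(hue[0],120,60),(hue[1],255,255)); n,l,s,_=cv2.connectedComponentsWithStats(m)
    k=np.unique(l[m>0]); best=max(k,key=lambda i:s[i,4])
    p=cv2.findNonZero(m); r=cv2.fitLine(p,2,0,.01,.01).ravel(); b=r[:2]; e=[]
    for th in range(-20,130):
        t=np.radians(th); q=np.array(p0)+.08*np.array([d[0]*np.cos(t),d[1]*np.cos(t),-np.sin(t)])
        w=w2p(c,q)-w2p(c,p0); e.append(abs(np.cross(w/np.linalg.norm(w),b)))
    i=np.argsort(e)[:2]; print("npix",len(p),"mean",p.mean((0,1))+[x0,y0],"dir",b,"tilt",i-20)
E
python3 -W ignore - <<'E'
from h import *
o,_=st(); tilt(o["position"]-[0,0,.015],(5,20))
E
```

```text
t 15.45 pos [0.4175 0.1433 0.1882] x [ 0.034  0.999 -0.   ] y [ 0.999 -0.034  0.   ] z [ 0. -0. -1.] F [ 0.3  0.2 -0.7] w 0.28 g 22.8 q [-0.83 -0.05  0.39  2.02  0.02  1.16 -0.48]
npix 445 mean [317.79550562 164.03820225] dir [ 0.8613243  -0.50805557] tilt [129 128]
```

```bash
python3 - <<'E'
s=open('h.py').read()
s=s.replace("p=cv2.findNonZero(m); r=cv2.fitLine(p,2,0,.01,.01).ravel(); b=r[:2]; e=[]","p=np.argwhere(l>0)\n    for i in k: print(i,s[i,4],s[i,:4]+[x0,y0,0,0])\n    e=[]; ok=[i for i in k if s[i,4]>25 and abs(s[i,0]+s[i,2]/2+x0-u-12)<50 and abs(s[i,1]+s[i,3]/2+y0-v-15)<50]\n    p=cv2.findNonZero(np.isin(l,ok).astype(np.uint8)); b=cv2.fitLine(p,2,0,.01,.01).ravel()[:2]")
open('h.py','w').write(s)
E
python3 -W ignore - <<'E'
from h import *
o,_=st(); tilt(o["position"]-[0,0,.015],(5,20))
c=viewer.camera("scene"); print(w2p(c,o["position"]-[0,0,.015]))
E
```

```text
t 15.5 pos [0.4178 0.1434 0.1885] x [0.034 0.999 0.   ] y [ 0.999 -0.034  0.001] z [ 0.001  0.    -1.   ] F [ 0.2 -0.1 -0.3] w 0.275 g 22.8 q [-0.83 -0.05  0.39  2.02  0.02  1.16 -0.48]
1 26 [330 132   9   8]
2 232 [331 137  19  24]
3 53 [343 157  11  10]
4 136 [259 189  12  15]
npix 311 mean [341.65916399 149.88424437] dir [0.48150507 0.8764433 ] tilt [58 57]
[329.8738339  133.20857563]
```

The jerks work: tilt is now about 57°. I'll do more of them.

>>> arm_command:
  series: "0.75 0 0 -0.12 0; 0.75 0 0 0.12 0; 0.75 0 0 -0.12 0; 0.75 0 0 0.12 0; 0.75 0 0 -0.12 0; 0.75 0 0 0.12 0; 0.74 0 0 -0.12 0; 0.735 0 0 0.12 0; 0.73 0 0 -0.03 0; 0.73 0 0 0 0"

```text
clock: 16.85
position: [0.4184, 0.1437, 0.202]
ee_rot: [0.719, 0.695, 0.001, 0.0]
ft_force: [0.9, -0.6, -0.2]
grip_width: 0.273
grasp_force: 22.8
```

```bash
python3 -W ignore - <<'E'
from h import *
o,_=st(); tilt(o["position"]-[0,0,.015],(5,20))
plan(.6925,.1056,.25,None)
E
```

```text
t 16.85 pos [0.4184 0.1437 0.202 ] x [0.034 0.999 0.002] y [ 0.999 -0.034  0.002] z [ 0.002  0.002 -1.   ] F [ 0.9 -0.6 -0.2] w 0.273 g 22.8 q [-0.84 -0.06  0.39  2.    0.03  1.19 -0.49]
1 23 [333 127   6   8]
2 238 [332 132  19  24]
3 54 [344 153  11  10]
4 121 [260 189  11  15]
npix 292 mean [343.07876712 146.97260274] dir [0.5026452  0.86449283] tilt [56 57]
t 16.9 pos [0.4184 0.1437 0.2016] x [0.034 0.999 0.002] y [ 0.999 -0.034  0.002] z [ 0.002  0.002 -1.   ] F [ 0.  -0.9 -1.3] w 0.278 g 22.8 q [-0.84 -0.06  0.39  2.    0.03  1.19 -0.49]
spin 0.0 shift [-0.072   0.6884 -0.1194]
```

Tilt stays at about 57°, which is enough. I'll put the tip in its cup and use the bore wall to lever the driver upright.

>>> arm_command:
  series: "0.75 0 0 -0.06 0; 0.75 0 0 -0.06 0; 0.75 -0.02 0.05 -0.02 0; 0.75 -0.04 0.09 0 0; 0.75 -0.04 0.1 0 0; 0.75 -0.04 0.1 0 0; 0.75 -0.04 0.1 0 0; 0.75 -0.04 0.1 0 0; 0.75 -0.04 0.09 0 0; 0.75 -0.02 0.05 0 0"

```text
clock: 18.15
position: [0.6871, 0.0212, 0.2562]
ee_rot: [0.719, 0.695, 0.0, 0.0]
ft_force: [-0.1, 1.1, -0.7]
grip_width: 0.277
grasp_force: 22.8
```

```bash
python3 -W ignore - <<'E'
from h import *
plan(.6895,.0209,.242,-2)
d=viewer.camera("scene"); u=w2p(d,[.69,.09,.13])
crops(d,[u],50,1,"pics/t.png"); cv2.imwrite("pics/c5.png",cv2.resize(cv2.imread("pics/t.png"),(600,600)))
E
```

```text
t 18.15 pos [0.6871 0.0212 0.2562] x [ 0.034  0.999 -0.001] y [ 0.999 -0.034  0.001] z [ 0.001 -0.001 -1.   ] F [-0.1  1.1 -0.7] w 0.277 g 22.8 q [-0.48  0.51  0.58  1.29 -0.27  1.42  0.05]
spin 0.0003 shift [-0.0006  0.0061  0.0354]
```

View pics/c5.png

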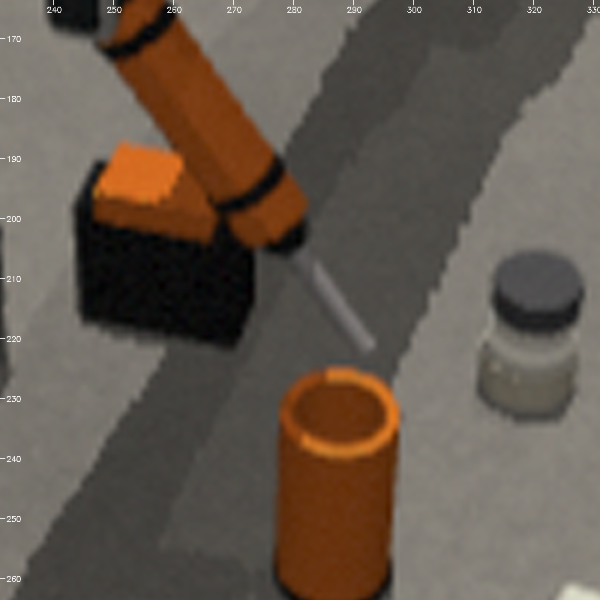

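The tip is visible above the orange cup at about (293,222), and the rim centre is at about (287.7,232.5). Comparing both with the predictions.

```bash
python3 - <<'E'
from h import *
c=viewer.camera("scene")
print("rim pred",w2p(c,[.6925,.1056,.086]),"rim meas",p2w(c,287.7,232.5,.086))
for th in(50,54,57,60):
    t=np.radians(th); print(th,w2p(c,[.6871,.0212+.0065+.151*np.cos(t),.2562-.0155-.151*np.sin(t)]))
E
```

```text
rim pred [287.45268483 231.03402678] rim meas [0.6964648  0.10711575 0.086     ]
50 [297.90995905 217.75806352]
54 [293.78092683 219.23355113]
57 [290.60123795 220.16143574]
60 [287.3592446  220.93694175]
```

>>> arm_command:
  series: "0.75 0 0.003 0.04 0; 0.75 0 0 0.04 0; 0.75 0 0 0.03 0; 0.75 0 0 0.02 0; 0.75 0 0 0.0075 0; 0.75 0.0125 0 0 0; 0.75 0.028 0 -0.018 0; 0.75 0.029 0 -0.015 0; 0.75 0.03 0 -0.0125 0; 0.75 0 0 0 0"

```text
clock: 19.5
position: [0.6883, 0.0639, 0.2193]
ee_rot: [0.718, 0.696, 0.001, 0.0]
ft_force: [0.3, -1.3, -1.4]
grip_width: 0.278
grasp_force: 23.1
```

```bash
python3 -W ignore - <<'E'
from h import *
o,_=st(); tilt(o["position"]+[0,.0065,-.0155],(5,20))
E
```

```text
t 19.5 pos [0.6883 0.0639 0.2193] x [0.031 1.    0.001] y [ 1.    -0.031  0.001] z [ 0.001  0.001 -1.   ] F [ 0.3 -1.3 -1.4] w 0.278 g 23.1 q [-0.53  0.54  0.56  1.33 -0.28  1.35 -0.01]
1 42 [272 181   8  10]
2 619 [247 188  42  29]
3 746 [277 214  21  51]
npix 1407 mean [278.7583511  222.18976546] dir [0.36543807 0.93083566] tilt [71 70]
```

>>> arm_command:
  series: "0.75 0.031 0 -0.01 0; 0.75 0.032 0 -0.007 0; 0.75 0.0325 0 -0.004 0; 0.75 0.022 0 -0.0015 0; 0.75 0 0 0 0; 0.75 0 0 0 0; 0.75 0 0 0 0; 0.75 0 0 0 0; 0.75 0 0 0 0; 0.75 0 0 0 0"

```text
clock: 20.8
position: [0.6896, 0.1088, 0.2277]
ee_rot: [0.719, 0.695, -0.0, -0.0]
ft_force: [0.2, -0.1, -2.4]
grip_width: 0.277
grasp_force: 22.2
```

```bash
python3 -W ignore - <<'E'
from h import *
st()
d=viewer.camera("scene"); e=viewer.camera("top")
crops(d,[w2p(d,[.69,.11,.13])],40,1,"pics/t.png"); a=cv2.imread("pics/t.png")
crops(e,[w2p(e,[.69,.11,.13])],40,1,"pics/t.png"); b=cv2.imread("pics/t.png")
cv2.imwrite("pics/c6.png",np.hstack([cv2.resize(a,(400,400)),cv2.resize(b,(400,400))]))
E
```

```text
t 20.8 pos [0.6896 0.1088 0.2277] x [0.034 0.999 0.   ] y [ 0.999 -0.034 -0.   ] z [-0.  0. -1.] F [ 0.2 -0.1 -2.4] w 0.277 g 22.2 q [-0.58  0.55  0.55  1.3  -0.28  1.37 -0.08]
```

View pics/c6.png

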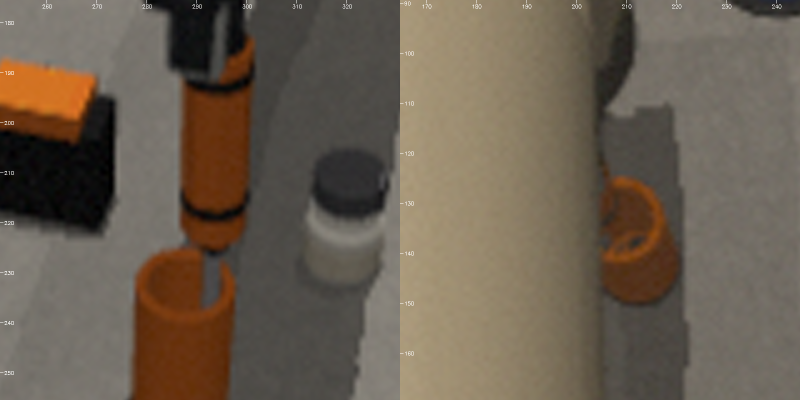

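Driver is upright with the blade in the cup. Its axis is about 12 mm off the cup centre towards +y, so I'll centre it and lower.

>>> arm_command:
  series: "0.75 -0.015 0.003 0 0; 0.75 -0.014 0 0 0; 0.75 0 0 0.02 0; 0.75 0 0 0.02 0; 0.75 0 0 0.02 0; 0.75 0 0 0.015 0; 0.75 0 0 0.01 0; 0.75 0 0 0.01 0; 0.75 0 0 0.01 0; 0.75 0 0 0 0"

```text
clock: 22.15
position: [0.6948, 0.0947, 0.1923]
ee_rot: [0.72, 0.694, 0.005, 0.005]
ft_force: [3.8, -5.6, 28.0]
grip_width: 0.276
grasp_force: 27.3
```

>>> arm_command:
  series: "0.75 0 0 -0.03 0; 0.75 -0.009 0.011 0 0; 0.75 0 0 0 0; 0.75 0 0 0.01 0; 0.75 0 0 0.01 0; 0.75 0 0 0.008 0; 0.75 0 0 0.006 0; 0.75 0 0 0.006 0; 0.75 0 0 0.004 0; 0.75 0 0 0 0"

```text
clock: 23.4
position: [0.6947, 0.0936, 0.1798]
ee_rot: [0.719, 0.695, -0.0, -0.0]
ft_force: [2.4, -0.1, -1.1]
grip_width: 0.276
grasp_force: 24.5
```

>>> arm_command:
  series: "0.75 0 0 0.005 0; 0.75 0 0 0.004 0; 0.75 0 0 0.003 0; 0.75 0 0 0.002 0; 0.75 0 0 0.002 0; 0.75 0 0 0 0; 0.6 0 0 0 0; 0.3 0 0 0 0; 0 0 0 0 0; 0 0 0 0 0"

```text
clock: 24.65
position: [0.6945, 0.0936, 0.1734]
ee_rot: [0.719, 0.695, -0.0, -0.0]
ft_force: [-0.4, 0.7, 0.2]
grip_width: 0.993
grasp_force: 0.0
```

```bash
python3 -W ignore - <<'E'
from h import *
plan(.53,-.13,.23)
c=viewer.camera("scene"); p0=np.array([.694,.102,.1])
h=cv2.cvtColor(c["pixels"],cv2.COLOR_RGB2HSV); u=w2p(c,[.694,.103,.1]).astype(int)
m=cv2.inRange(h,(5,120,50),(20,255,255))[u[1]-45:u[1]+10,u[0]-25:u[0]+25]
for y in range(0,55,3):
    xs=np.flatnonzero(m[y]); print(y+u[1]-45, (xs.min()+u[0]-25,xs.max()+u[0]-25,len(xs)) if len(xs) else "-",end="; ")
print(w2p(c,[.694,.1035,.161]),w2p(c,[.694,.1035,.086]))
E
```

```text
t 24.65 pos [0.6945 0.0936 0.1734] x [0.033 0.999 0.   ] y [ 0.999 -0.033 -0.001] z [-0.001  0.    -1.   ] F [-0.4  0.7  0.2] w 0.993 g 0.0 q [-0.56  0.59  0.54  1.35 -0.3   1.28 -0.04]
spin 0.0 shift [-0.5724 -0.3924 -0.1412]
181 -; 184 -; 187 -; 190 (np.int64(261), np.int64(265), 5); 193 (np.int64(261), np.int64(266), 6); 196 (np.int64(261), np.int64(265), 5); 199 (np.int64(261), np.int64(265), 5); 202 (np.int64(261), np.int64(264), 4); 205 (np.int64(289), np.int64(289), 1); 208 (np.int64(288), np.int64(290), 3); 211 (np.int64(282), np.int64(289), 8); 214 (np.int64(283), np.int64(291), 4); 217 (np.int64(282), np.int64(291), 10); 220 (np.int64(279), np.int64(291), 13); 223 (np.int64(280), np.int64(292), 13); 226 (np.int64(280), np.int64(292), 13); 229 (np.int64(279), np.int64(296), 18); 232 (np.int64(278), np.int64(297), 19); 235 (np.int64(278), np.int64(297), 18); [287.56667496 204.79539473] [286.31091548 231.32234527]
```

>>> arm_command:
  series: "0 0 0 -0.06 0; 0 0 0 -0.1 0; 0 0 0 -0.06 0; 0 0 0 0 0.051; 0 0 0 0 0.051; 0 0 0 0 0.051; 0 0 0 0 0; 0 0 0 0 0; 0 0 0 0 0; 0 0 0 0 0"
  newtons: 20

```text
clock: 25.95
position: [0.6947, 0.0934, 0.2618]
ee_rot: [0.863, 0.505, 0.0, -0.0]
ft_force: [-1.0, 0.0, -0.4]
grip_width: 1.001
grasp_force: 0.0
```

```bash
python3 -W ignore - <<'E'
from h import *
plan(.454,-.1441,.12,-29.6)
d=viewer.camera("scene"); print(p2w(d,146.6,174.1,.086))
E
```

```text
t 25.95 pos [0.6947 0.0934 0.2618] x [0.491 0.871 0.   ] y [ 0.871 -0.491 -0.   ] z [ 0.  0. -1.] F [-1.   0.  -0.4] w 1.001 g 0.0 q [-0.61  0.56  0.65  1.24 -0.33  1.45 -0.51]
spin 0.0011 shift [-0.8137 -0.2299  0.3542]
[ 0.60064618 -0.28842156  0.086     ]
```

>>> arm_command:
  series: "0 -0.06 -0.015 0 0; 0 -0.11 -0.03 0 0; 0 -0.12 -0.035 0 0; 0 -0.12 -0.035 0 0; 0 -0.12 -0.035 0.04 0; 0 -0.12 -0.035 0.06 0; 0 -0.1 -0.03 0.08 0; 0 -0.064 -0.015 0.08 0; 0 0 0 0.08 0; 0 0 0 0 0"

```text
clock: 27.25
position: [0.4531, -0.1447, 0.1245]
ee_rot: [0.864, 0.504, -0.001, -0.001]
ft_force: [0.5, 0.0, 0.1]
grip_width: 1.0
grasp_force: 0.0
```

```bash
python3 -W ignore - <<'E'
from h import *
plan(.454,-.1441,.028,-29.6)
E
```

```text
t 27.25 pos [ 0.4531 -0.1447  0.1245] x [ 0.492  0.871 -0.002] y [ 0.871 -0.492 -0.003] z [-0.003 -0.    -1.   ] F [0.5 0.  0.1] w 1.0 g 0.0 q [-0.54  0.14  0.82  2.03 -0.12  1.02 -0.18]
spin 0.0007 shift [0.0029 0.0018 0.2411]
```

Descend, grip, lift, then the same jerk pattern.

>>> arm_command:
  series: "0 0.003 0.002 0.07 0; 0 0 0 0.07 0; 0 0 0 0.06 0; 0 0 0 0.041 0; 1 0 0 0 0; 1 0 0 0 0; 1 0 0 0 0; 1 0 0 0 0; 1 0 0 -0.03 0; 1 0 0 -0.05 0"
  newtons: 20

```text
clock: 28.5
position: [0.4553, -0.1441, 0.0619]
ee_rot: [0.864, 0.504, -0.0, -0.0]
ft_force: [0.1, -0.4, -1.0]
grip_width: 0.279
grasp_force: 19.7
```

>>> arm_command:
  series: "0.9 0 0 -0.09 0; 0.85 0 0 -0.12 0; 0.75 0 0 -0.11 0; 0.75 0 0 0.1 0; 0.75 0 0 -0.1 0; 0.75 0 0 0.1 0; 0.75 0 0 -0.1 0; 0.74 0 0 0.1 0; 0.735 0 0 0 0; 0.73 0 0 0 0"

```text
clock: 29.75
position: [0.4557, -0.1444, 0.1502]
ee_rot: [0.864, 0.504, -0.0, 0.0]
ft_force: [-0.5, -0.7, -1.0]
grip_width: 0.279
grasp_force: 20.4
```

```bash
python3 -W ignore - <<'E'
from h import *
o,_=st(); tilt(o["position"]-[0,0,.0155],(45,80),(-.492,-.871))
E
```

```text
t 29.75 pos [ 0.4557 -0.1444  0.1502] x [ 0.492  0.87  -0.   ] y [ 0.87  -0.492  0.   ] z [-0. -0. -1.] F [-0.5 -0.7 -1. ] w 0.279 g 20.4 q [-0.61  0.1   0.88  2.   -0.09  1.08 -0.21]
1 24 [203 137   7   5]
2 3 [200 140   2   3]
3 26 [148 170   5   9]Traceback (most recent call last):
  File "<stdin>", line 2, in <module>
  File "h.py", line 42, in tilt
    p=cv2.findNonZero(np.isin(l,ok).astype(np.uint8)); b=cv2.fitLine(p,2,0,.01,.01).ravel()[:2]
                                                         ~~~~~~~~~~~^^^^^^^^^^^^^^^
cv2.error: OpenCV(4.12.0) /io/opencv/modules/imgproc/src/linefit.cpp:618: error: (-215:Assertion failed) npoints2 >= 0 || npoints3 >= 0 in function 'fitLine'
```

```bash
cat > g.py <<'E'
from h import *
def gt():
    o,r=st(); c=viewer.camera("scene"); p0=o["position"]-[0,0,.0155]-.008*r[:,0]; d=-r[:2,0]
    h=cv2.cvtColor(c["pixels"],cv2.COLOR_RGB2HSV); m=cv2.inRange(h,(40,70,20),(90,255,255))
    u,v=w2p(c,p0).astype(int); box=np.zeros_like(m); box[max(v-45,0):v+55,u-60:u+35]=255; m&=box
    cu=w2p(c,[.6,-.292,.043]).astype(int); m[cu[1]-28:,cu[0]-16:cu[0]+17]=0
    m=cv2.morphologyEx(m,cv2.MORPH_OPEN,np.ones((2,2)))
    p=cv2.findNonZero(m); b=cv2.fitLine(p,cv2.DIST_HUBER,0,.01,.01).ravel(); e={}
    for th in range(-20,130):
        t=np.radians(th); w=w2p(c,p0+.08*np.array([d[0]*np.cos(t),d[1]*np.cos(t),-np.sin(t)]))-w2p(c,p0)
        e[th]=abs(w[0]*b[1]-w[1]*b[0])/np.linalg.norm(w)
    print(len(p),p.min((0,1)),p.max((0,1)),"grip px",u,v,"tilt",sorted(e,key=e.get)[:2])
if __name__=="__main__": gt()
E
python3 g.py
```

```text
t 29.8 pos [ 0.456  -0.1443  0.1503] x [0.492 0.871 0.   ] y [ 0.871 -0.492  0.001] z [ 0.001 -0.    -1.   ] F [ 0.1  0.  -1.6] w 0.282 g 20.4 q [-0.61  0.1   0.88  2.   -0.09  1.08 -0.21]
102 [201 138] [220 147] grip px 216 136 tilt [25, 24]
```

>>> arm_command:
  series: "0.75 0 0 -0.12 0; 0.75 0 0 -0.1 0; 0.75 0 0 0.1 0; 0.75 0 0 -0.1 0; 0.75 0 0 0.1 0; 0.75 0 0 -0.1 0; 0.74 0 0 0.1 0; 0.735 0 0 0 0; 0.73 0 0 0 0; 0.728 0 0 0 0"

```text
clock: 31.1
position: [0.4563, -0.1443, 0.1983]
ee_rot: [0.864, 0.504, 0.001, 0.0]
ft_force: [0.4, 0.6, -1.0]
grip_width: 0.28
grasp_force: 20.4
```

```bash
python3 g.py
```

```text
t 31.1 pos [ 0.4563 -0.1443  0.1983] x [0.492 0.871 0.001] y [ 0.871 -0.492  0.001] z [ 0.001  0.    -1.   ] F [ 0.4  0.6 -1. ] w 0.28 g 20.4 q [-0.66  0.02  0.9   1.94 -0.02  1.18 -0.27]
292 [156  80] [219 134] grip px 215 120 tilt [-18, -17]
```

```bash
sed -i 's/box\[max(v-45,0):v+55,u-60:u+35\]/box[v-8:v+55,u-45:u+20]/' g.py; python3 - <<'E'
from g import *
gt()
c=viewer.camera("scene"); im=c["pixels"][108:165,165:225].astype(int)
g=im[:,:,1]-np.maximum(im[:,:,0],im[:,:,2])
for r in g[::2]: print("".join("#" if x>25 else "+" if x>12 else "." for x in r))
E
```

```text
t 31.15 pos [ 0.4562 -0.1442  0.1982] x [0.492 0.871 0.001] y [ 0.871 -0.492  0.001] z [ 0.001  0.    -1.   ] F [ 0.   0.3 -1.5] w 0.281 g 20.4 q [-0.66  0.02  0.9   1.94 -0.02  1.18 -0.27]
115 [200 124] [220 133] grip px 215 120 tilt [27, 28]
............................................................
............................................................
............................................................
............................................................
............................................................
...................................................+........
............................................................
..........................................#.................
.......................................#####+...............
.....................................#########+...+#+++.....
..................................##+#####+###+++...........
..................................#+.+#####++++.............
...................................#+.+++#++................
......................................+.....................
..
[... 212 characters left out ...]
.............................
............................................................
............................................................
............................................................
............................................................
............................................................
............................................................
............................................................
............................................................
............................................................
............................................................
............................................................
```

>>> arm_command:
  series: "0.73 0 0 -0.15 0; 0.73 0 0 0.15 0; 0.73 0 0 -0.15 0; 0.73 0 0 0.15 0; 0.73 0 0 -0.15 0; 0.73 0 0 0.15 0; 0.728 0 0 -0.15 0; 0.726 0 0 0.15 0; 0.724 0 0 0 0; 0.724 0 0 0 0"

```text
clock: 32.5
position: [0.4561, -0.1444, 0.1985]
ee_rot: [0.864, 0.504, -0.0, 0.0]
ft_force: [0.5, 0.5, -0.9]
grip_width: 0.276
grasp_force: 20.3
```

```bash
python3 g.py
```

```text
t 32.5 pos [ 0.4561 -0.1444  0.1985] x [ 0.492  0.871 -0.001] y [ 0.871 -0.492  0.   ] z [ 0.    -0.001 -1.   ] F [ 0.5  0.5 -0.9] w 0.276 g 20.3 q [-0.73  0.02  0.97  1.95 -0.02  1.18 -0.27]
150 [202 125] [221 139] grip px 215 120 tilt [37, 38]
```

>>> arm_command:
  series: "0.75 0 0 -0.04 0; 0.75 0.015 0.04 0 0; 0.75 0.03 0.09 0 0; 0.75 0.03 0.1 0 0; 0.75 0.03 0.1 0 0; 0.75 0.03 0.09 0 0; 0.75 0.03 0.076 0 0; 0.75 0 0 0 0; 0.75 0 0 0 0; 0.75 0 0 0 0"

```text
clock: 33.8
position: [0.6614, -0.1835, 0.2149]
ee_rot: [0.863, 0.505, 0.001, 0.0]
ft_force: [3.2, 3.3, 3.3]
grip_width: 0.281
grasp_force: 20.9
```

```bash
python3 g.py;  python3 - <<'E'
from h import *
d=viewer.camera("scene"); e=viewer.camera("top")
print(w2p(d,[.6,-.292,.086]),w2p(e,[.6,-.292,.086]))
crops(d,[w2p(d,[.62,-.26,.13])],40,1,"pics/t.png"); a=cv2.imread("pics/t.png")
crops(e,[w2p(e,[.6,-.29,.1])],40,1,"pics/t.png"); b=cv2.imread("pics/t.png")
cv2.imwrite("pics/c7.png",np.hstack([cv2.resize(a,(400,400)),cv2.resize(b,(400,400))]))
E
```

```text
t 33.8 pos [ 0.6614 -0.1835  0.2149] x [0.491 0.871 0.002] y [ 0.871 -0.491  0.002] z [ 0.003  0.001 -1.   ] F [3.2 3.3 3.3] w 0.281 g 20.9 q [-0.37  0.62  0.89  1.37 -0.48  1.37  0.01]
7 [166 161] [168 163] grip px 161 155 tilt [42, 43]
[145.51106823 173.7179543 ] [378.70652478 167.46272352]
```

View pics/c7.png

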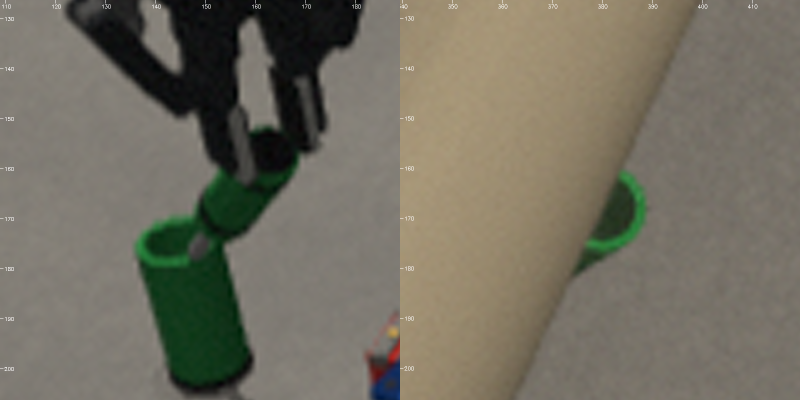

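```bash
python3 - <<'E'
from h import *
c=viewer.camera("scene"); T=np.array([.6614,-.1835,.2149]); d=np.array([-.491,-.871,0]); k=np.array([0,0,-1])
print("cam",-c["extrinsics"][:3,:3].T@c["extrinsics"][:3,3])
for off in(.006,.010,.014):
  for th in(30,40,50,60,70):
    t=np.radians(th); a=d*np.cos(t)+k*np.sin(t); P=T+d*off+k*.0155
    b=P-a*.004; q=[b,P+a*.0,b+a*.095,b+a*.155]; tip=q[3]
    print(off,th,*[w2p(c,x).round(0) for x in(b,b+a*.095,tip)],tip.round(3),((tip-[.6,-.292,0])@d).round(3))
print(p2w(c,163.8,154.2,.2))
E
```

```text
cam [1.21128776 0.2143429  0.63507625]
0.006 30 [162. 156.] [148. 158.] [140. 160.] [ 0.594 -0.303  0.124] 0.012
0.006 40 [162. 155.] [151. 164.] [145. 169.] [ 0.602 -0.289  0.102] -0.003
0.006 50 [162. 155.] [154. 170.] [150. 178.] [ 0.611 -0.273  0.084] -0.022
0.006 60 [162. 155.] [158. 175.] [155. 187.] [ 0.621 -0.254  0.069] -0.043
0.006 70 [162. 154.] [161. 180.] [161. 194.] [ 0.633 -0.234  0.058] -0.067
0.01 30 [161. 155.] [147. 158.] [139. 159.] [ 0.592 -0.306  0.124] 0.016
0.01 40 [161. 155.] [150. 164.] [144. 168.] [ 0.6   -0.293  0.102] 0.001
0.01 50 [161. 154.] [153. 169.] [149. 177.] [ 0.609 -0.277  0.084] -0.018
0.01 60 [161. 154.] [157. 175.] [155. 186.] [ 0.619 -0.258  0.069] -0.039
0.01 70 [161. 154.] [161. 180.] [160. 194.] [ 0.631 -0.237  0.058] -0.063
0.014 30 [160. 154.] [146. 157.] [138. 158.] [ 0.59  -0.31   0.124] 0.02
0.014 40 [160. 154.] [149. 163.] [143. 168.] [ 0.598 -0.296  0.102] 0.005
0.014 50 [160. 153.] [152. 169.] [148. 177.] [ 0.607 -0.28   0.084] -0.014
0.014 60 [160. 153.] [156. 174.] [154. 185.] [ 0.617 -0.261  0.069] -0.035
0.014 70 [160. 153.] [160. 179.] [160. 193.] [ 0.629 -0.241  0.058] -0.059
[ 0.65282007 -0.18649059  0.2       ]
```

The tip is at about (147,178) in the scene view, resting on the near wall of the cup rim, with tilt about 50°. I'll raise it, shift it into the bore, then lever.

>>> arm_command:
  series: "0.75 0 0 -0.03 0; 0.75 -0.03 0 0 0; 0.75 -0.03 0 0 0; 0.75 0 0 0.03 0; 0.75 0 0 0.03 0; 0.75 0 0 0.0225 0; 0.75 -0.012 0 0 0; 0.75 -0.026 0 -0.02 0; 0.75 -0.0275 0 -0.018 0; 0.75 0 0 0 0"

```text
clock: 35.25
position: [0.6359, -0.2299, 0.2091]
ee_rot: [0.864, 0.503, 0.001, 0.001]
ft_force: [0.3, 1.3, -1.8]
grip_width: 0.282
grasp_force: 20.7
```

```bash
cat > v.py <<'E'
from h import *
# ascii look at the green things in the scene camera
o,_=st(); c=viewer.camera("scene"); u,v=w2p(c,[.6,-.292,.12]).astype(int); print(u-22,v-40)
im=c["pixels"][v-40:v+30,u-22:u+34].astype(int); g=im[:,:,1]-np.maximum(im[:,:,0],im[:,:,2])
for i,r in enumerate(g[::2]): print(v-40+2*i,"".join("#" if x>25 else "+" if x>12 else "o" if s<110 else "." for x,s in zip(r,im[2*i].sum(1))))
E
python3 v.py
```

```text
t 35.25 pos [ 0.6359 -0.2299  0.2091] x [0.494 0.87  0.   ] y [ 0.87  -0.494  0.002] z [ 0.002 -0.001 -1.   ] F [ 0.3  1.3 -1.8] w 0.282 g 20.7 q [-0.32  0.6   0.9   1.41 -0.47  1.35  0.08]
120 122
122 ooooo......ooooooooooooooooooooooooooooooooooooo........
124 ooo..o......ooooooooooooo....ooooooooooooooooooo........
126 ooooo.......oooooooooooo.....oooooooooooooooooo.........
128 ooooo........ooooooooooo......oooooooooooooooo..........
130 ooooooo.......oooooooooo.......ooooooooooo..............
132 ..ooooooo.....ooooooooo.........ooooooooo...............
134 ....oooooooo..oooooooooo.......ooooooooo................
136 ......oooooooooooooooooo........oooo..oo................
138 ........oooooooooooooooo........oooo...oo...............
140 ...........ooooooooooooo.........oooo..oo...............
142 .................ooooo...........oooo...o...............
144 ..................ooooo..........ooooo..oo..............
146 ..................ooooo.....oooooo+ooo..................
148 ...................ooooo...oooooooooooo.................
150 ....................oooo...ooooooooo#.......
[... 532 characters left out ...]
+++++........................
170 ......................##+++oo+++........................
172 ..................+#####+++++####.......................
174 .................####+##...+#####+......................
176 ................###+++#+...#####++......................
178 .................##############++#+.....................
180 .................+#############+##+.....................
182 ..................+##############+++....................
184 ..................+################+....................
186 ...................+#############++++...................
188 ....................+############+##+...................
190 ....................+###########+###++..................
```

>>> arm_command:
  series: "0.75 -0.029 0 -0.015 0; 0.75 -0.03 0 -0.0125 0; 0.75 -0.031 0 -0.01 0; 0.75 -0.032 0 -0.007 0; 0.75 -0.0325 0 -0.004 0; 0.75 -0.021 0 -0.0015 0; 0.75 0 0 0 0; 0.75 0 0 0 0; 0.75 0 0 0 0; 0.75 0 0 0 0"

```text
clock: 36.55
position: [0.6019, -0.2887, 0.2273]
ee_rot: [0.864, 0.504, -0.0, -0.0]
ft_force: [-0.3, 1.1, -0.7]
grip_width: 0.284
grasp_force: 20.4
```

```bash
python3 v.py
```

```text
t 36.55 pos [ 0.6019 -0.2887  0.2273] x [0.491 0.871 0.   ] y [ 0.871 -0.491 -0.   ] z [-0.  0. -1.] F [-0.3  1.1 -0.7] w 0.284 g 20.4 q [-0.23  0.58  0.92  1.41 -0.46  1.38  0.18]
120 122
122 ooooooo.........oooo...o................................
124 .ooooo...........oooo..oo...............................
126 ..ooooo..........oooo...o...............................
128 ..ooooo...........oooo..................................
130 ...ooooo...ooooooooo+o..................................
132 ....oooo...oooooooo##o..................................
134 ......oo....o++++####...................................
136 ............+####+++oo..................................
138 ...........ooooooooo+++.................................
140 ...........##+++++##+++.................................
142 ...........+##########+.................................
144 ............#########+++................................
146 ............+#########++................................
148 ............+######+###+................................
150 .............+########+++............................
[... 523 characters left out ...]
.............................
170 ........................+####+..........................
172 ..................+###...+######+.......................
174 .................##++#...+#######+......................
176 ................+##+##+...+######+......................
178 .................######+++######+#+.....................
180 .................+###############++.....................
182 ..................+#############+#++....................
184 ...................+############++#+....................
186 ...................+############+###+...................
188 ....................+###########+#+++...................
190 ....................+################+..................
```

```bash
python3 - <<'E'
from h import *
c=viewer.camera("scene"); T=np.array([.6019,-.2887]); d=np.array([-.491,-.871]); 
for z in(.086,.12,.16,.2): print("cup axis",z,w2p(c,[.6,-.292,z]).round(1))
for off in(0,.006,.012,.018): print(off,[w2p(c,[*(T+d*off),z]).round(1).tolist() for z in(.12,.16,.2)], (T+d*off-[.6,-.292]).round(4))
E
```

```text
cup axis 0.086 [145.5 173.7]
cup axis 0.12 [142.6 162.9]
cup axis 0.16 [139.1 149.5]
cup axis 0.2 [135.3 135.3]
0 [[143.4, 163.5], [139.8, 150.1], [136.1, 135.9]] [0.0019 0.0033]
0.006 [[142.2, 162.5], [138.6, 149.1], [134.8, 134.9]] [-0.001  -0.0019]
0.012 [[141.0, 161.6], [137.4, 148.2], [133.6, 134.0]] [-0.004  -0.0072]
0.018 [[139.8, 160.6], [136.2, 147.2], [132.4, 133.1]] [-0.0069 -0.0124]
```

>>> arm_command:
  series: "0.75 0.004 0.006 0 0; 0.75 0 0 0.02 0; 0.75 0 0 0.02 0; 0.75 0 0 0.02 0; 0.75 0 0 0.015 0; 0.75 0 0 0.01 0; 0.75 0 0 0.008 0; 0.75 0 0 0.006 0; 0.75 0 0 0.006 0; 0.75 0 0 0 0"

```text
clock: 37.9
position: [0.6086, -0.2887, 0.1909]
ee_rot: [0.863, 0.505, 0.004, 0.003]
ft_force: [3.1, 7.2, 28.0]
grip_width: 0.279
grasp_force: 24.4
```

>>> arm_command:
  series: "0.75 0 0 -0.03 0; 0.75 0.01 0.003 0 0; 0.75 0 0 0 0; 0.75 0 0 0.01 0; 0.75 0 0 0.01 0; 0.75 0 0 0.008 0; 0.75 0 0 0.006 0; 0.75 0 0 0.004 0; 0.75 0 0 0 0; 0.75 0 0 0 0"

```text
clock: 39.15
position: [0.6075, -0.2859, 0.1821]
ee_rot: [0.864, 0.504, -0.0, -0.0]
ft_force: [0.4, 0.2, -1.7]
grip_width: 0.281
grasp_force: 21.4
```

>>> arm_command:
  series: "0.75 0 0 0.006 0; 0.75 0 0 0.005 0; 0.75 0 0 0.004 0; 0.75 0 0 0.003 0; 0.75 0 0 0.002 0; 0.75 0 0 0 0; 0.75 0 0 0 0; 0.75 0 0 0 0; 0.75 0 0 0 0; 0.75 0 0 0 0"

```text
clock: 40.4
position: [0.6076, -0.2859, 0.1742]
ee_rot: [0.864, 0.504, -0.0, -0.0]
ft_force: [1.1, 0.1, -1.1]
grip_width: 0.282
grasp_force: 21.5
```

Not touching the floor yet. A little further, then release and rise.

>>> arm_command:
  series: "0.75 0 0 0.003 0; 0.75 0 0 0.002 0; 0.75 0 0 0.002 0; 0.6 0 0 0 0; 0.3 0 0 0 0; 0 0 0 0 0; 0 0 0 -0.05 0; 0 0 0 -0.1 0; 0 0 0 -0.1 0; 0 0 0 -0.05 0"

```text
clock: 41.65
position: [0.6079, -0.2866, 0.295]
ee_rot: [0.864, 0.504, 0.001, 0.001]
ft_force: [-0.3, -0.5, 0.2]
grip_width: 1.0
grasp_force: 0.0
```

>>> arm_command:
  series: "0 0.06 -0.06 0 0; 0 0.1 -0.1 0 0; 0 0.1 -0.1 0 0; 0 0.1 -0.1 0 0; 0 0.1 -0.1 0 0; 0 0.04 -0.04 0 0; 0 0 0 0 0; 0 0 0 0 0; 0 0 0 0 0; 0 0 0 0 0"

```text
clock: 42.9
position: [0.5319, -0.0145, 0.2914]
ee_rot: [0.864, 0.503, -0.0, 0.0]
ft_force: [0.1, -0.1, -1.1]
grip_width: 1.001
grasp_force: 0.0
```

```bash
python3 - <<'E'
from h import *
st()
d=viewer.camera("scene"); e=viewer.camera("top")
a=cv2.resize(d["pixels"][150:290,110:350,::-1],(800,466),interpolation=cv2.INTER_CUBIC)[:,:]
b=cv2.resize(e["pixels"][100:210,110:410,::-1],(800,293),interpolation=cv2.INTER_CUBIC)
cv2.imwrite("pics/fin.png",cv2.resize(np.vstack([a,b]),(630,598)))
E
```

```text
t 42.9 pos [ 0.5319 -0.0145  0.2914] x [ 0.493  0.87  -0.   ] y [ 0.87  -0.493  0.   ] z [-0. -0. -1.] F [ 0.1 -0.1 -1.1] w 1.001 g 0.0 q [-0.97  0.13  1.01  1.68 -0.11  1.39 -0.46]
```

View pics/fin.png

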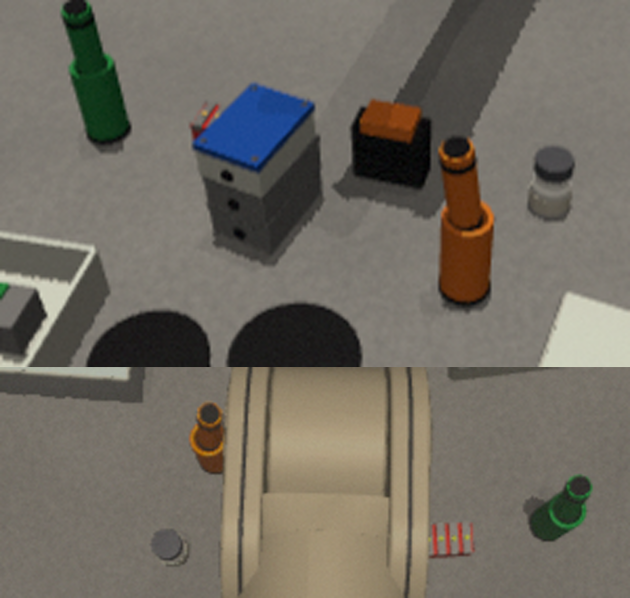

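The final picture shows both drivers seated: green butt at (75,8) above its rim at (95,65), orange butt at (457,150) above its rim at (467,215). The blue case sits square on the pile, and the relay, jar and terminal block are where they were.

```bash
python3 -c "
from workcell import manip
print(manip.hand_in())"
```

```text
the job is handed in; nothing more can be done
None
```

Job handed in at about 43 s of the allowed 72 s: in the last picture both screwdrivers stand blade down in their own cups, the blue case sits square on the pile and nothing else looks moved; no verdict came back.

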